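# Load the cell into the gauge readout's spring holder

## Task

Take the green cell out of its blue tray and load it into the open battery holder on the gauge readout: set its flat end against the coil spring, press the spring in, roll the button end down past the orange retaining lip and let the spring seat it flat under the lip, button against the brass contact. Feel your way: never push the cell so hard into the holder that the spring is crushed solid or the lip or contacts are bent. Leave the spent cell, the cover, the caliper and the stacked rings alone; let go when the cell is home.

Things in the scene. Friction and masses are not known exactly. Their poses are not given: they have to be found in the camera images.
- cell: Fresh D-size cell, about 140 g, in the blue tray: green can 33 mm in diameter, 59 mm long, copper-coloured band round its plus end, steel plus button 10 mm across standing 2 mm out of that end (61 mm overall). Origin: middle of the can, on its axis. +y runs along the can to the plus button, -y to the flat minus end; x and z are two directions across it.
- cell_button (a point): Tip of the plus button of the fresh cell, on its axis, 31.5 mm from the cell's origin.
- cell_tray: Blue tray fixed to the bench, base 58 x 80 x 6 mm, four corner saddles up to 16 mm above the bench, all 20 mm or more from the middle along y, so the cell's middle is free for the fingers. Origin: under its middle, bench height. The cell lies along the tray's y, button to +y, its axis 22.5 mm above the bench.
- readout: Digital gauge readout fixed to the bench. Origin at bench height under the seated cell's middle; z up, y along the holder (spring end -y, lip end +y). Deck 100 mm wide in x, y -60 to +52, top 25 mm high; display housing 110 mm wide, 62 mm high, y +52 to +167. A seated cell lies along y with its origin at x 0, y 0, z 41.5 mm, button to +y.
- cell_holder: End parts of the cell holder: the black end wall with the orange lip and brass contact, and the black wall with the coil spring, both fixed to the readout's deck. Origin and axes are those of the readout. These parts stand 20 N from the cell, all contacts added up, before something is bent or crushed; the floor and saddles are not counted.
- bay_floor (a point): Middle of the holder floor (deck top), under the seated cell's middle, 25 mm above the bench. Low saddles up to 10 mm above the floor, at y +13 to +31 and -39 to -21 mm, out to x +-21, centre the can; else the sides are open for fingers. The +y end wall, with the brass contact, has its inner face at y +31.5, is 36 mm wide and 38.5 mm high above the floor.
- lip_edge (a point): Middle of the lower inner edge of the orange retaining lip: readout y +26.5, 34.5 mm above the holder floor. The lip is rigid, 26 mm wide, 4 mm thick (top 38.5 mm above the floor), stands 5 mm out from the end wall, and laps 3 mm over a seated can with 1.5 mm of clearance.
- spring_root (a point): Centre of the coil spring's root on the black end wall (30 mm high above the floor): readout y -45.5, 16.5 mm above the holder floor. The cone points to +y; free, its nose (11 mm across) is at y -27.5. Smooth steel, 2.5 N/mm: a seated cell presses it in 2 mm (5 N); solid at 8 mm. A level cell clears the lip at 5 mm (12.5 N), one rolled down from a tilt at up to 6 mm (15 N).
- spent_cell: Spent D-size cell with a dark grey jacket standing on its flat end by the tray, 33 mm across, 61 mm high; origin mid-can. Bystander.
- bay_cover: Light grey clip-on cover of the holder lying beside the readout, 46 x 96 x 18 mm; origin under its middle. Bystander, stays off.
- caliper: Caliper lying on the bench beside the tray, on its robot side, 235 mm long along its y, 12 mm high; origin under its middle. Bystander.
- ring1: Lowest of three loose steel rings in a stack, each 70 mm across and 13 mm high; origin under its middle. Bystander.
- ring3: Topmost of the three stacked rings. Bystander.
Mind the look-alikes: they are no part of the job. There is more than one size of the cell; the one meant has the size given above.

How it is judged:
On the way, in this order (a step that is already met when the one before it is completed fails the run):
1. the cell is lifted clear of its tray in the gripper (distance between cell and cell_tray above 0.06 m and contact force between the fingers and cell above 1 N), for 0.1 s.
2. the held cell presses the spring in, its middle more than 3 mm past its seat (contact force between cell and cell_holder above 5 N and y of cell in the frame of readout below -0.003 m and distance between cell and bay_floor below 0.04 m), for 0.1 s.
At the end, for the whole second after the job is handed in: The cell lies seated in the holder, released and at rest: its middle within 1.5 mm lengthwise and 3 mm sideways of its seat, its axis 39 to 43.5 mm above the bench and within 0.05 rad of the holder's and its button to the lip end, under the lip (y of cell in the frame of readout between -0.0015 and 0.0015 m and x of cell in the frame of readout between -0.003 and 0.003 m and z of cell in the frame of readout between 0.039 and 0.0435 m and y of cell_button in the frame of readout above 0.028 m and angle between the y axis of cell and the y axis of readout, either way round below 0.05 rad and linear speed of cell below 0.01 m/s and angular speed of cell below 0.2 rad/s); the robot touches nothing.
It fails at once if the cell is forced against the spring, lip or end contacts with more than 20 N in all (spring crushed solid, lip or contacts bent) (contact force between cell and cell_holder above 20 N).
It fails at once if a bystander is knocked or shifted by more than 20 mm (distance of any of spent_cell, bay_cover, caliper, ring1, ring3 from where it was at the start of the episode above 0.02 m).
It also fails if it takes over 72 s, if anything falls off the work surface, if the arm or the gripper's body presses on something with over 40 N, if the wrist force passes 120 N, or if a joint passes its speed limit or range.

## Robot

A 6-joint arm with a two-finger parallel gripper is mounted at the origin on the work surface. World frame = base frame: x ahead of the robot, y to its left, z up, the work surface at z = 0. Lengths are in m, angles in rad, forces in N, time in s.
With the tool pointing down it reaches from about 0.375 to 0.925 m from the base axis. Payload 5.7 kg.
Tool frame: the origin (TCP) lies midway between the tips of the shut fingers; the grasp point (between the pads) lies 19 mm behind it; z points along the fingers, y is the line along which they close (so a half turn about z gives the same grasp; the last joint's range is limited). The gripper opens to 88 mm and grips with 3 to 60 N. Pads are 20 mm wide; open, the fingers measure 115 mm over their backs; the gripper's body (75 mm by 178 mm) begins 61 mm behind the grasp point.
Start: joints at [1.224, 0.359, 1.51, -0, 1.272, -0.115], TCP at [0.138, 0.584, 0.223] pointing down, gripper open.
Joint ranges: [-2.97, 2.97], [-1.01, 2.36], [0.21, 2.38], [-0.96, 4.11], [0.2, 2.71], [-2.98, 2.98]. Speed limits (rad/s): [2.39, 2.39, 3.14, 3.14, 3.14, 3.14].

## Interface

Orientations are given as a rotation vector (axis times angle).
In Python, from cell import r gives the robot as it stands. The module is installed in compiled form; this text tells all that it offers.
- The arm moves only by the shell command python3 -m inch 'ROWS' [OPENING] [FORCE]. ROWS is a JSON object of lists of equal length, an entry for each row: "offset": the shift along the world's x, y, z in cm, a list of three; "twist": the turn about the world's z in rad. A call has 1 to 5 rows; each row is the pose to reach, as a shift and turn from the pose commanded when the call began; what a row does not reach only later rows make up. A row lasts 1/8 s, in which the tool goes at most 62.5 mm and 10.7 degrees, less where a joint would pass 70% of its speed; a pose out of reach is approached as far as the arm can. A call with a gripper value outside its range is refused whole. OPENING is the gripper's target within -1 to 1 (shut at 1, half-way at 0, fully open at -1), set as the call begins (- or left out, the last holds). The fingers move at their own pace and stop on an object; FORCE is the grip in N (left out, the last holds). Time passes only in rows, so rows that repeat a pose let the fingers close. It gives the time, the measured TCP pose, the force, the opening and the grip force at its end, in the units of the state.
- r.sense(): the state, without advancing time (a new reading comes with each control period).
- r.grab_frame(name): name is "scene" or "top" or "wrist"; returns a dict with "img" (480x640x3 uint8, red, green, blue), "range_z" (480x640 float32, m along the optical axis (not along the pixel's ray), 0 where there is no reading), "fovy" (degrees; the focal length in pixels is half the picture's height over the tangent of half this angle, whatever the lens; pixels are square), "cx", "cy" (the principal point, pixels), "camera_from_world" (4x4, takes a point from world to camera coordinates). Camera axes: x right, y up, looking along -z (the intrinsics and any distortion apply to the point x, -y, -z); pixel columns grow to the right and rows downward; lengths in m; the calibration is good to about 2 mm. A picture is of the moment at which its call begins.
- r.hand_in(): hands the job in; it is judged then, once.
The state is a dict: "clock": time; "joints": joint angles; "joint_velocities": joint speeds; "joint_efforts": joint torques, N m; "ee_pos": TCP position; "eef_rot": TCP orientation; "ft_force": force on the tool from outside, world axes, zero at the start; "moment": the same for the moment, N m; "opening": finger opening in m; "grip_force": force on a finger pad.
Only numpy, scipy, OpenCV 4.12 (cv2) and the standard library are available. Lean on these libraries where they do the work, as an engineer would, in place of code of your own. Each camera call takes 0.05 s, during which the arm holds its last target. There are 200 camera calls.

## Working session

There is one attempt and no reset: what is moved stays moved. The work goes in short steps, Python scripts to look and compute and a shell command to move; the robot and the scene stay as the last step left them, time stands still between calls to the robot, and variables do not carry over. Pictures are saved under pics/ and viewed, at most 10 in all, crops included, and the job is handed in when it is done.

```bash
mkdir -p pics; cat > h.py <<'E'
import numpy as np, cv2
from cell import r
def K(f):
    fl=240/np.tan(np.radians(f["fovy"])/2); return fl,f["cx"],f["cy"]
def ray(f,u,v):
    fl,cx,cy=K(f); M=np.linalg.inv(f["camera_from_world"])
    d=np.stack([(np.asarray(u)-cx)/fl,-(np.asarray(v)-cy)/fl,-np.ones_like(np.asarray(u,float))],-1)
    return M[:3,3], d@M[:3,:3].T
def onplane(f,u,v,z):
    o,d=ray(f,u,v); return o+d*((z-o[2])/d[...,2])[...,None]
def cloud(f):
    v,u=np.mgrid[:480,:640].astype(float); o,d=ray(f,u,v); return o+d*f["range_z"][...,None]
def save(f,n,crop=None,s=1):
    im=f["img"][...,::-1]
    if crop: a,b,c,d=crop; im=im[b:d,a:c]
    cv2.imwrite("pics/"+n,cv2.resize(im,None,fx=s,fy=s,interpolation=cv2.INTER_CUBIC))
E
python3 - <<'E'
from h import *
for n in ("top","scene"):
    f=r.grab_frame(n); save(f,n+"0.png"); np.savez(n+"0.npz",**f); print(n,f["fovy"],f["cx"],f["cy"],np.linalg.inv(f["camera_from_world"])[:3].round(3).tolist())
print(r.sense())
E
```

```text
top 50.502979675688486 315.0414907082652 244.16076106959196 [[0.025, 0.995, -0.101, 0.498], [-0.999, 0.028, 0.031, 0.002], [0.034, 0.1, 0.994, 1.009]]
scene 55.8233977345602 318.27436734538855 245.6274704058232 [[0.746, -0.514, 0.424, 0.913], [0.666, 0.59, -0.457, -0.368], [-0.015, 0.623, 0.782, 0.661]]
{'clock': 0.1, 'joints': array([ 1.22390100e+00,  3.59434034e-01,  1.51133757e+00,  5.05299884e-06,
        1.27249802e+00, -1.15088253e-01]), 'joint_velocities': array([-0.00035867, -0.00069468, -0.00202327,  0.00072439,  0.00038358,
       -0.00146054]), 'joint_efforts': array([ 2.96391572e-04, -5.16350269e+01, -2.71407276e+01,  6.77676522e-02,
        2.75386678e-02, -6.41007068e-05]), 'ee_pos': array([0.1376243 , 0.58335317, 0.22188794]), 'eef_rot': array([-3.63264264e-01, -3.12012744e+00,  2.56217032e-03]), 'ft_force': array([-0.41586612,  0.32728456, -0.34463294]), 'moment': array([ 0.00022425, -0.02072542,  0.02221301]), 'grip_force': 0.0, 'opening': 0.08778909805834227}
```

View pics/top0.png

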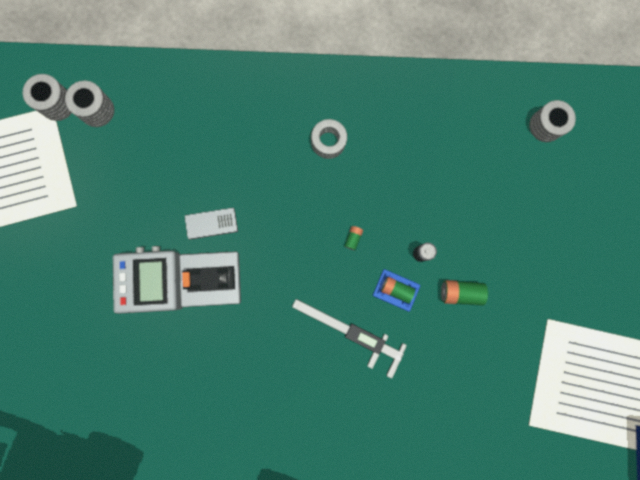

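View pics/scene0.png

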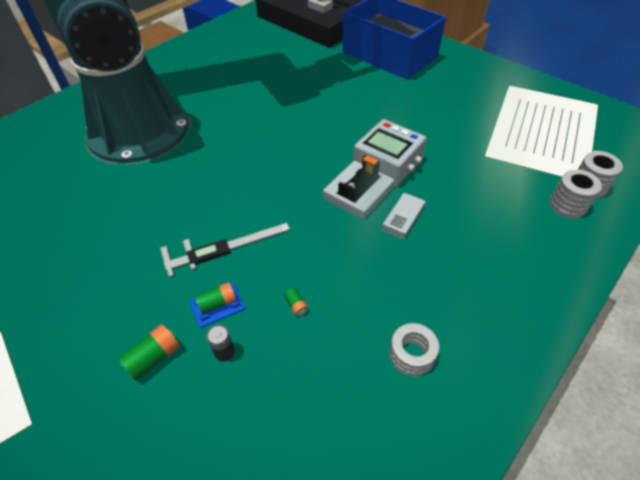

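```bash
cat > m.py <<'E'
from h import *
for n in ("top","scene"):
    f=dict(np.load(n+"0.npz")); f={k:(v if v.ndim else float(v)) for k,v in f.items()}
    P=cloud(f); hsv=cv2.cvtColor(f["img"],cv2.COLOR_RGB2HSV); H,S,V=[hsv[...,i].astype(int) for i in range(3)]
    v,u=np.mgrid[:480,:640]
    w=lambda a,b,c,d:(u>a)&(u<c)&(v>b)&(v<d)
    tray,ro=(w(370,262,425,318),w(105,240,250,320)) if n=="top" else (w(185,275,250,330),w(318,115,430,220))
    blue=tray&(H>105)&(H<130)&(S>120)&(V>70); org=(H<16)&(S>120)&(V>90)
    green=tray&(H>45)&(H<75)&(S>150)&(P[...,2]>.012)
    def rep(t,m):
        Q=P[m&(f["range_z"]>0)]; print(n,t,len(Q),'med',np.median(Q,0).round(4),'z',np.percentile(Q[:,2],[2,50,98]).round(4)); return Q
    Q=rep('blue',blue); print(cv2.minAreaRect(Q[:,:2].astype(np.float32)*1000))
    Q=rep('orange cell',tray&org&(P[...,2]>.012)); Q2=rep('green cell',green)
    A=np.vstack([Q,Q2]); print(cv2.minAreaRect(A[:,:2].astype(np.float32)*1000))
    rep('lip',ro&org)
    deck=ro&(P[...,2]>.018)&(P[...,2]<.031)&(S<60)&(V>100); Q=rep('deck',deck)
    print(cv2.minAreaRect(Q[:,:2].astype(np.float32)*1000))
    Q=rep('readout>15mm',ro&(P[...,2]>.018)); print(cv2.minAreaRect(Q[:,:2].astype(np.float32)*1000))
    Q=rep('housing',ro&(P[...,2]>.052)); print(cv2.minAreaRect(Q[:,:2].astype(np.float32)*1000))
    b=w(280,360,300,380) if n=="top" else w(300,250,330,280); rep('bench',b)
f=dict(np.load("top0.npz"));
a=cv2.resize(f["img"][225:325,340:500],None,fx=4,fy=4,interpolation=2);b=cv2.resize(f["img"][235:325,100:260],None,fx=4,fy=4,interpolation=2)
cv2.imwrite("pics/crop.png",np.vstack([a[...,::-1][:290],b[...,::-1][:300]]))
E
python3 m.py
```

```text
top blue 552 med [ 0.5122 -0.1857  0.0054] z [0.0012 0.0054 0.0153]
((513.4360961914062, -192.0341796875), (78.47276306152344, 56.65849304199219), 68.27835083007812)
top orange cell 111 med [ 0.5201 -0.1718  0.0364] z [0.0303 0.0364 0.0408]
top green cell 130 med [ 0.5097 -0.1996  0.0345] z [0.0283 0.0345 0.0396]
((513.6109619140625, -190.06822204589844), (55.31140899658203, 27.834684371948242), 68.28473663330078)
top lip 136 med [0.5188 0.2108 0.0627] z [0.0433 0.0627 0.0663]
top deck 1948 med [0.5199 0.1721 0.024 ] z [0.0204 0.024  0.0284]
((525.5553588867188, 213.72169494628906), (201.55929565429688, 107.40290069580078), 89.52123260498047)
top readout>15mm 7072 med [0.5199 0.2356 0.0584] z [0.0213 0.0584 0.0654]
((526.0177612304688, 230.40887451171875), (121.63716888427734, 227.6220703125), 4.74925422668457)
top housing 3949 med [0.5164 0.2805 0.0617] z [0.0543 0.0617 0.0659]
((519.9568481445312, 233.43296813964844), (110.02204132080078, 220.5418701171875), 4.782837867736816)
top bench 360 med [ 0.3531  0.0133 -0.0007] z [-0.0042 -0.0007  0.003 ]
scene blue 674 med [ 0.5273 -0.201
[... 359 characters left out ...]
30010986328), 68.21757507324219)
scene lip 108 med [0.5179 0.2118 0.0631] z [0.0517 0.0631 0.0663]
scene deck 1637 med [0.5565 0.1762 0.0244] z [0.0181 0.0244 0.0282]
((544.2112426757812, 200.45237731933594), (197.55276489257812, 188.35691833496094), 36.22357177734375)
scene readout>15mm 5255 med [0.5363 0.2291 0.0412] z [0.0184 0.0412 0.0654]
((558.3711547851562, 235.77590942382812), (182.46786499023438, 230.92393493652344), 6.969479084014893)
scene housing 2240 med [0.5236 0.2721 0.0624] z [0.053  0.0624 0.0659]
((521.3042602539062, 235.7657012939453), (109.6710433959961, 222.34109497070312), 4.480494976043701)
scene bench 837 med [ 5.81e-01 -1.89e-02  1.00e-04] z [-0.0023  0.0001  0.0025]
```

View pics/crop.png

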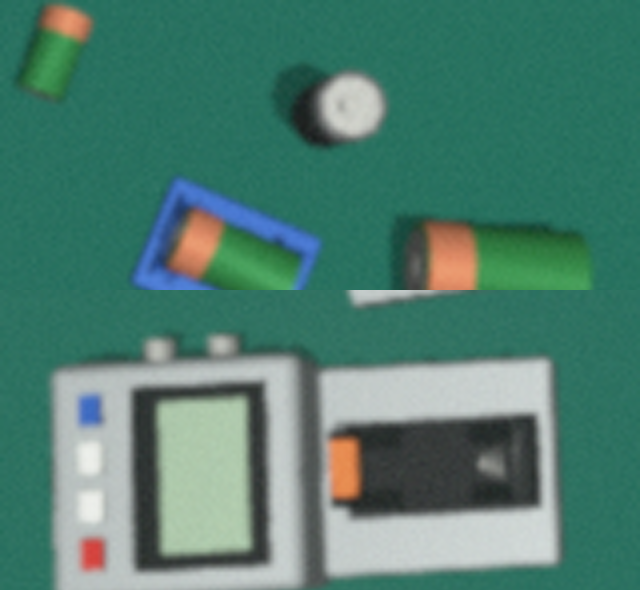

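Candidates in the top view are the small green cell at (354,238), the big one at (464,292), the spent cell at (426,252) and the cell in the blue tray at (398,290). The one in the tray measures about 33 x 57 mm, so that is the target. Its button faces the upper left in the picture (world +y), and the readout's lip at (186,279) also faces +y. I'll look at the holder with the wrist camera first.

```bash
python3 -m inch '{"offset":[[6,-6,6],[12,-12,8],[18,-18,8],[22,-22,8],[26,-26,8]],"twist":[-0.15,-0.3,-0.45,-0.6,-0.75]}' -1 && python3 -m inch '{"offset":[[4,-5,0],[8,-10,0],[10,-14,0],[10,-14,0],[10,-14,0]],"twist":[-0.15,-0.3,-0.45,-0.5,-0.5]}' && python3 - <<'E'
from h import *
f=r.grab_frame("wrist"); save(f,"w1.png"); np.savez("w1.npz",**f); print(np.linalg.inv(f["camera_from_world"])[:3].round(3).tolist())
E
```

```text
clock: 0.72
ee_pos: [0.3483, 0.373, 0.2991]
eef_rot: [1.487, 2.767, 0.001]
ft_force: [0.5, 0.0, 0.3]
opening: 0.0877
grip_force: 0.0
clock: 1.35
ee_pos: [0.4472, 0.2339, 0.2985]
eef_rot: [-2.121, -2.317, 0.001]
ft_force: [-0.5, -0.8, -0.6]
opening: 0.0878
grip_force: 0.0
[[0.996, -0.085, -0.023, 0.442], [0.088, 0.961, 0.261, 0.305], [0.0, -0.262, 0.965, 0.461]]
```

View pics/w1.png

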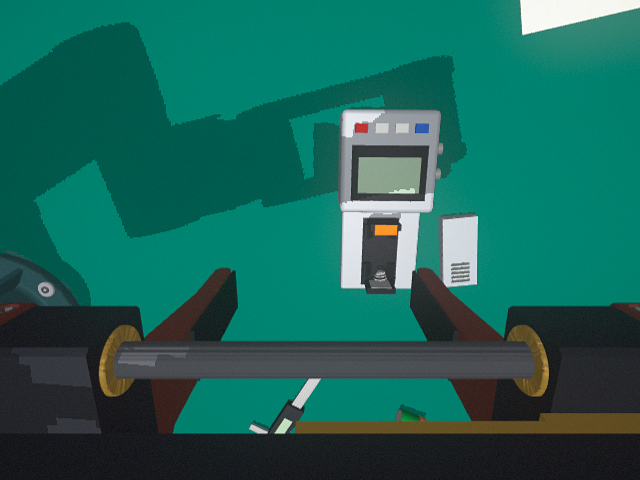

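The wrist view shows the readout upright: lip at (386,230), spring at (380,275), deck edges at columns 342 and 418, front edge near row 288. I'll measure it from depth.

```bash
cat > m2.py <<'E'
from h import *
import sys
f=dict(np.load(sys.argv[1])); f={k:(v if v.ndim else float(v)) for k,v in f.items()}
P=cloud(f); hsv=cv2.cvtColor(f["img"],cv2.COLOR_RGB2HSV); H,S,V=[hsv[...,i].astype(int) for i in range(3)]
v,u=np.mgrid[:480,:640]
w=(u>335)&(u<445)&(v>105)&(v<300)
rg=f["range_z"]>0
rect=lambda Q:cv2.minAreaRect(Q[:,:2].astype(np.float32)*1000)
print('bench z',np.median(P[(u>500)&(v>250)&(v<290)&rg][:,2]))
lip=w&(H<18)&(S>120)&(V>120)
Q=onplane(f,u[lip].astype(float),v[lip].astype(float),.0635); print('lip plane',rect(Q),Q.mean(0),'depth z',np.median(P[lip][:,2])); print('lip depth',rect(P[lip&(P[...,2]>.06)]))
hs=w&(P[...,2]>.058)&(v<225)&(S<60)&~lip&(v<212); 
print('housing depth',rect(P[hs&rg]))
dk=w&(P[...,2]>.018)&(P[...,2]<.030)&rg; print('deck depth',rect(P[dk]),np.median(P[dk][:,2]))
# deck edges by colour: white deck outer edge rows 220..280, onto z=.025
fg=cv2.morphologyEx((~((H>60)&(H<95)&(S>120))).astype(np.uint8),cv2.MORPH_OPEN,np.ones((3,3)))
L=[];R=[]
for y in range(222,280,3):
    c=np.where(fg[y,330:432])[0]+330; c=c[(c<430)]
    L.append((c[0]-.5,y)); R.append((c[c<430][-1]+.5,y))
for n,E in (("L",L),("R",R)):
    E=np.array(E,float); q=onplane(f,E[:,0],E[:,1],.025); k=np.polyfit(q[:,1],q[:,0],1); print(n,k,'x at y=.18',np.polyval(k,.18),'resid',np.std(q[:,0]-np.polyval(k,q[:,1])), 'ang',np.degrees(np.arctan(-k[0])))
b=[(x,np.where(fg[260:310,x])[0]) for x in list(range(346,362,2))+list(range(402,416,2))]
b=np.array([(x,260+c[-1]+.5) for x,c in b if len(c)]);q=onplane(f,b[:,0],b[:,1],.025);print('front edge y',np.polyfit(q[:,0]-.525,q[:,1],1))
E
python3 m2.py w1.npz
```

```text
bench z 0.0006428296959286595
lip plane ((506.0113525390625, 266.85400390625), (28.09420394897461, 134.07286071777344), 17.466142654418945) [0.50964792 0.2475032  0.0635    ] depth z 0.06424823193418178
lip depth ((499.4693908691406, 263.3208312988281), (50.10719680786133, 133.6057586669922), 33.689849853515625)
housing depth ((516.9024047851562, 289.0672302246094), (109.1690902709961, 113.30852508544922), 4.780554294586182)
deck depth ((538.0151977539062, 234.20635986328125), (142.02818298339844, 223.82887268066406), 7.151434898376465) 0.025411010497379705
L [-0.07787391  0.48881405] x at y=.18 0.47479674988838694 resid 0.00034062811640757086 ang 4.4528593997198245
R [-0.31942784  0.63651768] x at y=.18 0.5790206702858829 resid 0.005813707852354631 ang 17.7149294398022
front edge y [-0.10715417  0.11527253]
```

```bash
python3 -m inch '{"offset":[[4,-5,-4],[8,-11,-8],[8,-12,-11],[8,-12,-11],[8,-12,-11]],"twist":[0,0,0,0,0]}' && python3 - <<'E'
from h import *
f=r.grab_frame("wrist"); save(f,"w2.png"); np.savez("w2.npz",**f); print(np.linalg.inv(f["camera_from_world"])[:3].round(4).tolist(), r.sense()["ee_pos"],r.sense()["eef_rot"])
E
```

```text
clock: 2.02
ee_pos: [0.527, 0.1157, 0.1894]
eef_rot: [-2.119, -2.319, -0.0]
ft_force: [0.6, 1.0, 0.1]
opening: 0.088
grip_force: 0.0
[[0.9959, -0.0868, -0.0244, 0.5211], [0.0902, 0.9614, 0.2599, 0.1866], [0.0009, -0.261, 0.9653, 0.3519]] [0.52742985 0.11596507 0.19000036] [2.11810664e+00 2.31947338e+00 2.14778438e-03]
```

View pics/w2.png

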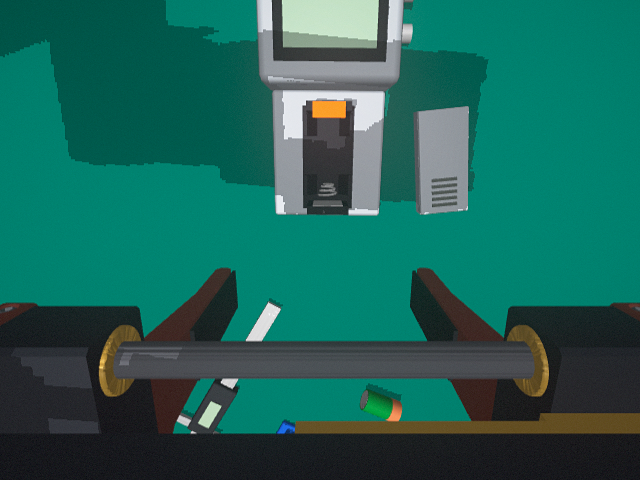

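The deck is now clear: lip at (329,109), spring at (328,190), deck edges at columns 276 and 381, front edge at row 214.

```bash
cat > m3.py <<'E'
from h import *
f=dict(np.load("w2.npz")); f={k:(v if v.ndim else float(v)) for k,v in f.items()}
P=cloud(f); hsv=cv2.cvtColor(f["img"],cv2.COLOR_RGB2HSV); H,S,V=[hsv[...,i].astype(int) for i in range(3)]
v,u=np.mgrid[:480,:640]; fl=lambda m,z:onplane(f,u[m].astype(float),v[m].astype(float),z)
w=(u>265)&(u<400)&(v>88)&(v<225); Z=P[...,2]
rect=lambda Q:cv2.minAreaRect(Q[:,:2].astype(np.float32)*1000)
lip=w&(H<18)&(S>120)&(V>100); top=lip&(Z>.0605)
print('lip all',lip.sum(),'top',top.sum(),np.median(Z[top]),rect(P[top]),rect(fl(lip,.0635)))
dk=w&(Z>.012)&(f["range_z"]>0)&(v>92)
L,R=[],[]
for y in range(100,205,4):
    c=np.where(dk[y])[0]; L.append((c[0]-.5,y)); R.append((c[-1]+.5,y))
for n,E in (("L",L),("R",R)):
    E=np.array(E,float); q=onplane(f,E[:,0],E[:,1],.025); k=np.polyfit(q[:,1],q[:,0],1); print(n,'x at y=.177',np.polyval(k,.177).round(4),'rms',np.std(q[:,0]-np.polyval(k,q[:,1])).round(4),'ang',np.degrees(np.arctan(-k[0])).round(2))
b=[(x,np.where(dk[190:,x])[0][-1]+190.5) for x in [*range(280,302,3),*range(356,378,3)]]; b=np.array(b)
q=onplane(f,b[:,0],b[:,1],.025);k=np.polyfit(q[:,0]-.525,q[:,1],1);print('front edge y at x=.525',k)
wl=w&(Z>.050)&(Z<.058)&(v>170); print('spring wall top',wl.sum(),rect(P[wl]) if wl.sum()>5 else '')
iw=w&~lip&(Z>.0605)&(V<80)&(v<125); print('end wall',iw.sum())
m=(abs(Z-.025)<.004)&w; print('deck z',np.median(Z[m]))
E
python3 m3.py
```

```text
lip all 572 top 557 0.0640416221951543 ((524.030517578125, 202.23902893066406), (25.985822677612305, 30.58484649658203), 5.133183002471924) ((523.1871948242188, 211.1880340576172), (25.942781448364258, 12.540862083435059), 5.177934646606445)
L x at y=.177 0.4763 rms 0.0003 ang 4.66
R x at y=.177 0.5758 rms 0.0003 ang 4.62
front edge y at x=.525 [0.0772728  0.12001034]
spring wall top 432 ((529.6895141601562, 136.60328674316406), (35.636478424072266, 20.26914405822754), 3.0521295070648193)
end wall 80
deck z 0.025487037676017482
```

```bash
python3 -m inch '{"offset":[[0,-6,0],[0,-12,0],[-1,-18,0],[-1.3,-24,0],[-1.3,-30,0]],"twist":[-0.12,-0.24,-0.36,-0.47,-0.47]}' && python3 -m inch '{"offset":[[0,-0.7,0],[0,-0.7,0],[0,-0.7,0]],"twist":[0,0,0]}' && cat > m4.py <<'E'
from h import *
f=r.grab_frame("wrist"); save(f,"w3.png",(160,100,480,360),2.4); np.savez("w3.npz",**f)
P=cloud(f); hsv=cv2.cvtColor(f["img"],cv2.COLOR_RGB2HSV); H,S,V=[hsv[...,i].astype(int) for i in range(3)]
Z=P[...,2]; near=(np.hypot(P[...,0]-.514,P[...,1]+.191)<.05)&(f["range_z"]>0)
rect=lambda Q:cv2.minAreaRect(Q[:,:2].astype(np.float32)*1000)
bl=near&(H>105)&(H<130)&(S>120); print('tray',bl.sum(),rect(P[bl]))
c=near&(Z>.026)&(((H<16)&(S>100))|((H>40)&(H<80)&(S>140))); print('cell',c.sum(),rect(P[c]),'top z',np.percentile(Z[c],98))
s=r.sense(); print(s["ee_pos"],s["eef_rot"],s["joints"].round(2))
E
python3 m4.py
```

```text
clock: 2.7
ee_pos: [0.5152, -0.1861, 0.1911]
eef_rot: [2.598, 1.761, 0.003]
ft_force: [1.1, -0.5, -0.1]
opening: 0.088
grip_force: 0.0
clock: 3.08
ee_pos: [0.5144, -0.1904, 0.1893]
eef_rot: [-2.6, -1.763, -0.001]
ft_force: [0.0, -0.5, -0.0]
opening: 0.0878
grip_force: 0.0
tray 2076 ((514.2431030273438, -190.69241333007812), (79.1145248413086, 85.4892807006836), 68.09014129638672)
cell 5312 ((514.4220581054688, -189.72256469726562), (58.39902114868164, 97.11426544189453), 67.80094146728516) top z 0.27331804071028254
[ 0.51436279 -0.19040688  0.18920365] [-2.59949861e+00 -1.76365951e+00 -5.23884175e-04] [-0.48  0.32  1.66  0.    1.16 -0.1 ]
```

View pics/w3.png

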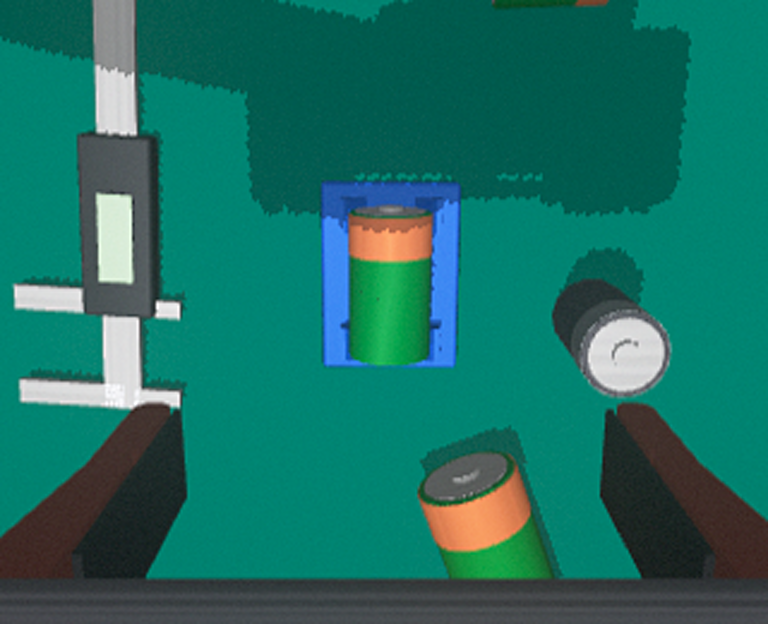

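The crop confirms the target: the cell sits squarely in the tray at (390,290), button up the picture. The fingers straddle it, and the spent cell is close on the right, so I'll half-close the gripper before descending.

```bash
python3 -m inch '{"offset":[[0,0,0],[0,0,0],[0,0,-6],[0,0,-10],[0,0,-12]],"twist":[0,0,0,0,0]}' -0.1 20 && python3 -m inch '{"offset":[[0,0,-2.5],[0,0,-4.5],[0,0,-5.9],[0,0,-5.9],[0,0,-5.9]],"twist":[0,0,0,0,0]}'
```

```text
clock: 3.75
ee_pos: [0.5128, -0.1915, 0.0666]
eef_rot: [-2.599, -1.759, 0.003]
ft_force: [0.0, -0.0, 0.2]
opening: 0.0484
grip_force: 0.0
clock: 4.38
ee_pos: [0.5147, -0.1926, 0.0104]
eef_rot: [2.601, 1.76, 0.001]
ft_force: [0.2, 0.2, 0.1]
opening: 0.0488
grip_force: 0.0
```

```bash
python3 -m inch '{"offset":[[0,0,0],[0,0,0],[0,0,0],[0,0,0],[0,0,0]],"twist":[0,0,0,0,0]}' 1 50 && python3 -m inch '{"offset":[[0,0,3],[0,0,7],[0,0,11],[0,0,14],[0,0,14]],"twist":[0,0,0,0,0]}' && python3 -m inch '{"offset":[[0,0,0],[0,0,0]],"twist":[0,0]}' && python3 -c "
from h import *
for i in range(3): r.grab_frame('top'); s=r.sense(); print(s['ee_pos'].round(4),s['eef_rot'].round(3),s['ft_force'].round(2))"
```

```text
clock: 5.0
ee_pos: [0.5136, -0.1922, 0.0104]
eef_rot: [-2.601, -1.76, 0.001]
ft_force: [-2.9, 0.7, 5.7]
opening: 0.0317
grip_force: 50.0
clock: 5.62
ee_pos: [0.5161, -0.1934, 0.1522]
eef_rot: [2.598, 1.758, 0.004]
ft_force: [0.2, 0.1, -0.8]
opening: 0.0322
grip_force: 50.0
clock: 5.88
ee_pos: [0.5131, -0.1919, 0.1482]
eef_rot: [-2.6, -1.759, 0.002]
ft_force: [-0.1, 0.9, -0.9]
opening: 0.0322
grip_force: 50.0
[ 0.5132 -0.192   0.1483] [-2.600e+00 -1.759e+00  2.000e-03] [ 0.45 -0.46 -1.29]
[ 0.5134 -0.192   0.1485] [-2.600e+00 -1.759e+00  2.000e-03] [ 0.31  0.14 -1.67]
[ 0.5136 -0.1921  0.1487] [-2.60e+00 -1.76e+00  2.00e-03] [-0.05  0.22 -1.13]
```

```bash
cat > m5.py <<'E'
from h import *
import sys
from scipy.spatial.transform import Rotation as Ro
s=r.sense(); t=s["ee_pos"]; M=Ro.from_rotvec(s["eef_rot"]).as_matrix(); print('tcp',t.round(4),'tooly deg',np.degrees(np.arctan2(M[1,1],M[0,1])).round(2)%180,'F',s["ft_force"].round(1))
for n in ("top","scene","wrist"):
    f=r.grab_frame(n); 
    if n=="wrist" and len(sys.argv)>1: save(f,sys.argv[1],(160,100,480,400),2)
    P=cloud(f); hsv=cv2.cvtColor(f["img"],cv2.COLOR_RGB2HSV); H,S,V=[hsv[...,i].astype(int) for i in range(3)]
    near=(np.linalg.norm(P-(t+[0,0,.012]),axis=-1)<.045)&(f["range_z"]>0)
    o=near&(H<16)&(S>110)&(V>60); g=near&(H>45)&(H<72)&(S>150); c=o|g
    if c.sum()<60: print(n,c.sum()); continue
    # cylinder axis by least squares: radius 16.5, normal-free fit
    from scipy.optimize import least_squares
    Q=P[c]-t; a0=np.degrees(np.arctan2(M[1,1],M[0,1]))+90
    def res(p):
        d=np.array([np.cos(p[3])*np.cos(p[4]),np.sin(p[3])*np.cos(p[4]),np.sin(p[4])]); q=Q-np.array([p[0],p[1],p[2]]); return np.linalg.norm(np.cross(q,d),axis=1)-.0165
    ang=np.radians(a0%180)
    b=least_squares(lambda p:res([p[0]*-np.sin(p[2]),p[0]*np.cos(p[2]),p[1],p[2],p[3]]) if 0 else res([p[0]*np.sin(p[2]),-p[0]*np.cos(p[2]),p[1],p[2],p[3]]),[0,.012,ang,0],loss="soft_l1",f_scale=.001).x
    d=np.array([np.cos(b[2])*np.cos(b[3]),np.sin(b[2])*np.cos(b[3]),np.sin(b[3])]); k=Q@d
    print(n,c.sum(),'lateral',b[0].round(4),'axis z-tcp',b[1].round(4),'yaw',np.degrees(b[2]).round(2),'pitch',np.degrees(b[3]).round(2),'along',np.percentile(k,[1,99]).round(4),'orange from',np.percentile(Q[o[c]]@d,[3,97]).round(4) if o.sum() else '')
E
python3 m5.py
```

```text
tcp [ 0.5136 -0.1921  0.1487] tooly deg 158.17000000000002 F [-0.   0.2 -1.1]
top 146 lateral -0.0011 axis z-tcp 0.0123 yaw 62.35 pitch -2.31 along [0.0136 0.0286] orange from [0.0141 0.0277]
scene 48
wrist 7041 lateral 0.0011 axis z-tcp 0.0127 yaw 67.98 pitch 1.01 along [-0.0137  0.0312] orange from [0.0118 0.031 ]
```

```bash
python3 -m inch '{"offset":[[0.8,6,0],[1.6,12,0],[2.4,18,0],[3.2,24,0],[4,30,0]],"twist":[0,0,0,0,0]}' && python3 -m inch '{"offset":[[1.2,4,0],[1.2,6.6,0],[1.2,6.6,-3],[1.2,6.6,-6],[1.2,6.6,-6]],"twist":[0,0,0,0,0]}' - 55 && python3 -m inch '{"offset":[[0,0,0],[0,0,0],[0,0,0],[0,0,0]],"twist":[0,0,0,0]}' && python3 m5.py w4.png
```

```text
clock: 6.8
ee_pos: [0.5544, 0.1095, 0.1499]
eef_rot: [2.602, 1.76, 0.0]
ft_force: [1.1, -0.0, -0.3]
opening: 0.0323
grip_force: 50.0
clock: 7.42
ee_pos: [0.564, 0.1733, 0.0877]
eef_rot: [-2.6, -1.76, 0.008]
ft_force: [-1.1, 0.3, -1.3]
opening: 0.0321
grip_force: 55.0
clock: 7.92
ee_pos: [0.5665, 0.1736, 0.0905]
eef_rot: [2.602, 1.76, 0.001]
ft_force: [-0.4, -0.4, -0.9]
opening: 0.0321
grip_force: 55.0
tcp [0.5665 0.1736 0.0905] tooly deg 158.16 F [-0.4 -0.4 -0.9]
top 18
scene 177 lateral -0.0009 axis z-tcp 0.0117 yaw 68.25 pitch 0.47 along [-0.027   0.0085] orange from [-0.011   0.0243]
wrist 7704 lateral 0.0003 axis z-tcp 0.012 yaw 68.09 pitch 0.93 along [-0.0137  0.0315] orange from [0.0114 0.0307]
```

View pics/w4.png

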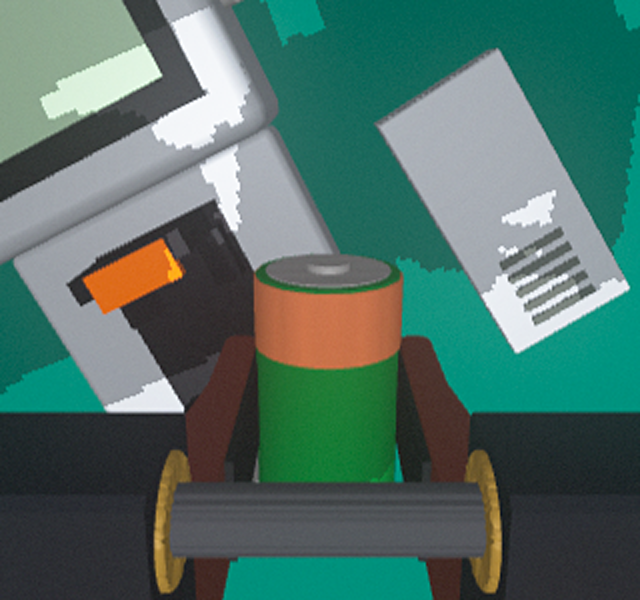

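The cell is held level in front of the lip (orange, crop (135,275)). I'll re-measure the lip with this same camera.

```bash
python3 - <<'E'
from h import *
f=r.grab_frame("wrist"); P=cloud(f); hsv=cv2.cvtColor(f["img"],cv2.COLOR_RGB2HSV); H,S,V=[hsv[...,i].astype(int) for i in range(3)]
v,u=np.mgrid[:480,:640]; Z=P[...,2]
m=(H<18)&(S>120)&(V>100)&(u<256)&(v<265)&(v>205)&(abs(Z-.0637)<.0025); 
print(m.sum(),np.median(Z[m]),cv2.minAreaRect(P[m][:,:2].astype(np.float32)*1000))
q=onplane(f,u[m].astype(float),v[m].astype(float),.0635); th=np.radians(4.65); e=np.array([np.cos(th),np.sin(th)]); d=np.array([-np.sin(th),np.cos(th)])
a=(q[:,:2]-[.526,.179])@e; b=(q[:,:2]-[.526,.179])@d
print('lip x range',np.percentile(a,[1,50,99]).round(4),'y range',np.percentile(b,[1,50,99]).round(4))
w=(Z>.05)&(Z<.058)&(u<256)&(v>240)&(v<310)&(V<70); print('springwall',w.sum())
# can front end: ridge pixels with orange band, front boundary at axis height via metal disc
s=r.sense()["ee_pos"]; ax=np.array([np.cos(np.radians(68.1)),np.sin(np.radians(68.1))])
c=(u>285)&(u<365)&(v>220)&(v<300)&(Z>.08)&(Z<.125); k=(P[c][:,:2]-s[:2])@ax; z=P[c][:,2]-s[2]
for lo,hi in ((.004,.009),(.009,.015),(.015,.02),(.02,.024),(.024,.027),(.027,.030)):
    t=(z>lo)&(z<hi); print(lo,t.sum(),np.percentile(k[t],[50,90,99]).round(4) if t.sum() else '')
E
```

```text
929 0.06386445648047187 ((522.9478759765625, 211.61907958984375), (27.089632034301758, 12.31257438659668), 4.7462005615234375)
lip x range [-0.0131 -0.0006  0.0129] y range [0.0267 0.0331 0.0388]
springwall 0
0.004 141 [0.0319 0.0322 0.0337]
0.009 309 [0.032  0.0337 0.034 ]
0.015 654 [0.0299 0.0326 0.0338]
0.02 916 [0.0205 0.0319 0.0322]
0.024 1215 [0.0207 0.0314 0.0322]
0.027 2050 [0.0205 0.0299 0.0317]
```

```bash
python3 -m inch '{"offset":[[0,-0.08,-2],[0,-0.08,-4],[0,-0.08,-4.95],[0,-0.08,-4.95],[0,-0.08,-4.95]],"twist":[0,0,0,0,0]}' && python3 -m inch '{"offset":[[-0.3,-0.02,0],[-0.6,-0.05,0],[-0.8,-0.06,0],[-0.8,-0.06,0],[-0.8,-0.06,0]],"twist":[0,0,0,0,0]}' && python3 -m inch '{"offset":[[-0.2,-0.02,0],[-0.4,-0.03,0],[-0.4,-0.03,0],[-0.4,-0.03,0]],"twist":[0,0,0,0]}'
```

```text
clock: 8.75
ee_pos: [0.5667, 0.1729, 0.0409]
eef_rot: [2.602, 1.761, 0.001]
ft_force: [0.3, 0.5, -1.1]
opening: 0.032
grip_force: 55.0
clock: 9.38
ee_pos: [0.5583, 0.1722, 0.0404]
eef_rot: [-2.602, -1.761, -0.0]
ft_force: [0.0, -0.4, -1.5]
opening: 0.0325
grip_force: 55.0
clock: 9.88
ee_pos: [0.5546, 0.1719, 0.0406]
eef_rot: [2.602, 1.761, 0.001]
ft_force: [1.6, -1.0, -0.6]
opening: 0.0323
grip_force: 55.0
```

```bash
python3 -m inch '{"offset":[[-0.1,-0.01,0],[-0.2,-0.02,0],[-0.2,-0.02,0],[-0.2,-0.02,0]],"twist":[0,0,0,0]}' && python3 -m inch '{"offset":[[-0.1,-0.01,0],[-0.2,-0.02,0],[-0.2,-0.02,0],[-0.2,-0.02,0]],"twist":[0,0,0,0]}'
```

```text
clock: 10.38
ee_pos: [0.5526, 0.1718, 0.0406]
eef_rot: [-2.602, -1.76, -0.001]
ft_force: [1.7, 2.3, -0.1]
opening: 0.0321
grip_force: 55.0
clock: 10.88
ee_pos: [0.55, 0.1723, 0.0402]
eef_rot: [-2.601, -1.759, -0.001]
ft_force: [3.3, 4.7, -1.7]
opening: 0.0321
grip_force: 55.0
```

```bash
cat > st.py <<'E'
from h import *
from scipy.spatial.transform import Rotation as Ro
A=[]
for i in range(4):
    r.grab_frame("top"); s=r.sense(); A.append(np.r_[s["ee_pos"],s["ft_force"]])
A=np.mean(A,0); M=Ro.from_rotvec(s["eef_rot"]).as_matrix(); th=np.radians(4.65)
phi=th-((np.arctan2(M[1,1],M[0,1])+.5*np.pi)%np.pi-.5*np.pi)-np.radians(.0)
e=np.array([np.cos(th),np.sin(th)]); d=np.array([-e[1],e[0]])
c=A[:2]-[.526,.179]+.0024*(np.sin(phi)*e+np.cos(phi)*d); S,C=np.sin(phi),np.cos(phi)
x,y=c@e*1e3,c@d*1e3; X0=x-29.5*S
comp=-27.5-y+29.5*C+(5.5-X0)*np.tan(phi)
print(f"phi {phi:.3f} xc {x:.1f} yc {y:.1f} h {A[2]*1e3+12.1-25:.1f} X0 {X0:.1f} comp {comp:.1f} cornerx {x+29.5*S-15.2*C:.1f} cornery {y+29.5*C+15.2*S:.1f} F' {A[3:5]@e:.1f} {A[3:5]@d:.1f} {A[5]:.1f}", A[:3].round(4))
E
python3 -m inch '{"offset":[[-0.13,-0.01,0],[-0.26,-0.02,0],[-0.39,-0.04,0],[-0.39,-0.04,0],[-0.39,-0.04,0]],"twist":[0.06,0.12,0.185,0.185,0.185]}' && python3 st.py
```

```text
clock: 11.5
ee_pos: [0.5458, 0.173, 0.0403]
eef_rot: [-2.427, -1.99, -0.002]
ft_force: [2.1, 10.2, 0.1]
opening: 0.032
grip_force: 55.0
phi 0.278 xc 20.0 yc -5.3 h 27.4 X0 11.9 comp 4.3 cornerx 13.5 cornery 27.3 F' 3.1 8.9 -0.4 [0.5459 0.173  0.0403]
```

```bash
python3 -m inch '{"offset":[[0.01,-0.1,0.05],[0.02,-0.2,0.05],[0.02,-0.2,0.05],[0.02,-0.2,0.05]],"twist":[0,0,0,0]}' && python3 st.py
```

```text
clock: 12.2
ee_pos: [0.546, 0.1717, 0.0406]
eef_rot: [-2.427, -1.989, -0.003]
ft_force: [2.7, 12.2, -2.1]
opening: 0.0322
grip_force: 55.0
phi 0.279 xc 20.0 yc -6.6 h 27.7 X0 11.8 comp 5.6 cornerx 13.5 cornery 26.0 F' 3.2 12.2 -2.2 [0.546  0.1717 0.0406]
```

```bash
python3 -m inch '{"offset":[[-0.08,0.01,0],[-0.16,0.02,0],[-0.23,0.04,0],[-0.23,0.04,0]],"twist":[0.043,0.087,0.13,0.13]}' && python3 st.py
```

```text
clock: 12.9
ee_pos: [0.5428, 0.1725, 0.0405]
eef_rot: [-2.292, -2.142, -0.003]
ft_force: [0.5, 13.7, -1.9]
opening: 0.0318
grip_force: 55.0
phi 0.149 xc 16.5 yc -5.5 h 27.6 X0 12.1 comp 6.1 cornerx 5.9 cornery 26.0 F' 1.4 14.2 -1.4 [0.5427 0.1725 0.0405]
```

```bash
python3 -m inch '{"offset":[[-0.17,0.03,0],[-0.34,0.06,0],[-0.34,0.06,0],[-0.34,0.06,0]],"twist":[0.04,0.08,0.08,0.08]}' && python3 st.py
```

```text
clock: 13.6
ee_pos: [0.5405, 0.1733, 0.0407]
eef_rot: [-2.205, -2.232, -0.005]
ft_force: [2.2, 14.9, -1.7]
opening: 0.0321
grip_force: 55.0
phi 0.069 xc 14.1 yc -4.5 h 27.8 X0 12.1 comp 6.0 cornerx 1.0 cornery 26.0 F' 3.5 14.5 -2.9 [0.5405 0.1733 0.0407]
```

```bash
python3 -m inch '{"offset":[[-0.18,0.02,0],[-0.36,0.02,0],[-0.54,0.01,0],[-0.7,0,0],[-0.7,0,0]],"twist":[0.035,0.07,0.07,0.07,0.07]}' && python3 st.py
```

```text
clock: 14.42
ee_pos: [0.5342, 0.1735, 0.0412]
eef_rot: [-2.127, -2.309, -0.008]
ft_force: [3.7, 15.6, 0.1]
opening: 0.0323
grip_force: 55.0
phi -0.001 xc 7.7 yc -3.8 h 28.2 X0 7.7 comp 5.8 cornerx -7.5 cornery 25.7 F' 4.0 15.4 -0.8 [0.5342 0.1735 0.0411]
```

```bash
python3 -m inch '{"offset":[[-0.2,0,0],[-0.4,-0.01,0],[-0.6,-0.02,0],[-0.78,-0.03,0],[-0.78,-0.03,0]],"twist":[0,0,0,0,0]}' && python3 st.py && python3 m5.py w5.png
```

```text
clock: 15.25
ee_pos: [0.5267, 0.1731, 0.0412]
eef_rot: [-2.127, -2.31, -0.008]
ft_force: [2.5, 15.9, -0.0]
opening: 0.0321
grip_force: 55.0
phi -0.001 xc 0.2 yc -3.6 h 28.3 X0 0.2 comp 5.6 cornerx -15.1 cornery 25.9 F' 4.0 14.5 -0.5 [0.5267 0.1731 0.0412]
tcp [0.5267 0.173  0.0412] tooly deg 4.72 F [ 3.6 15.2 -0.2]
top 3
scene 213 lateral -0.0003 axis z-tcp 0.0121 yaw 94.41 pitch 2.05 along [-0.0259  0.0233] orange from [-0.      0.0249]
wrist 8887 lateral 0.0007 axis z-tcp 0.0126 yaw 94.81 pitch -1.62 along [-0.0147  0.0419] orange from [0.0096 0.0414]
```

View pics/w5.png

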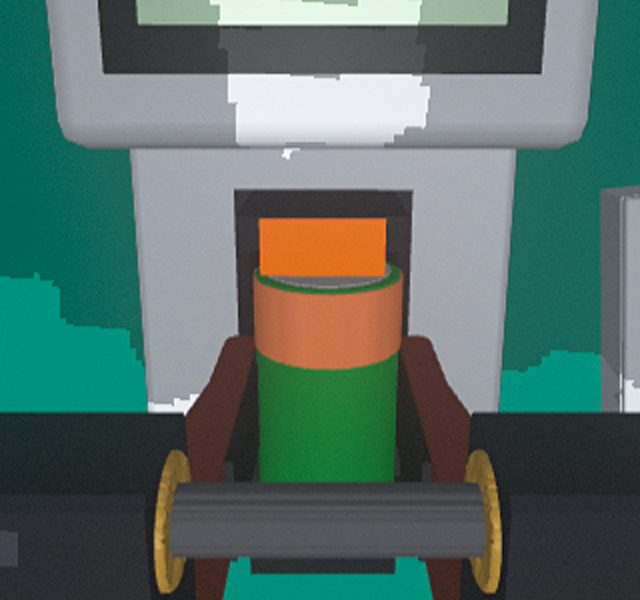

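The button is under the orange lip and the can top sits just in front of it at crop (325,278), about 1 mm to the right. I'll centre it and lower in stages.

```bash
python3 -m inch '{"offset":[[-0.1,0,0],[-0.1,-0.01,-0.15],[-0.1,-0.01,-0.3],[-0.1,-0.01,-0.4],[-0.1,-0.01,-0.4]],"twist":[0,0,0,0,0]}' && python3 st.py
```

```text
clock: 16.23
ee_pos: [0.5244, 0.1728, 0.0371]
eef_rot: [-2.126, -2.308, -0.005]
ft_force: [-0.2, 14.8, 2.1]
opening: 0.0322
grip_force: 55.0
phi -0.001 xc -2.1 yc -3.6 h 24.3 X0 -2.1 comp 5.6 cornerx -17.3 cornery 25.8 F' 1.2 15.3 2.2 [0.5244 0.1728 0.0372]
```

```bash
python3 -m inch '{"offset":[[0.1,0,0],[0.12,0.01,-0.15],[0.12,0.01,-0.3],[0.12,0.01,-0.4],[0.12,0.01,-0.4]],"twist":[0,0,0,0,0]}' && python3 st.py
```

```text
clock: 17.05
ee_pos: [0.5247, 0.1728, 0.0329]
eef_rot: [-2.125, -2.308, -0.003]
ft_force: [-1.7, 15.2, 2.8]
opening: 0.0321
grip_force: 55.0
phi -0.001 xc -1.8 yc -3.7 h 20.1 X0 -1.8 comp 5.7 cornerx -17.0 cornery 25.8 F' 0.3 15.5 2.8 [0.5247 0.1728 0.033 ]
```

```bash
python3 -m inch '{"offset":[[0.05,0,-0.1],[0.05,0,-0.2],[0.05,0,-0.3],[0.05,0,-0.3]],"twist":[0,0,0,0]}' && python3 st.py
```

```text
clock: 17.75
ee_pos: [0.525, 0.1728, 0.0299]
eef_rot: [-2.125, -2.307, -0.002]
ft_force: [-1.3, 15.8, 2.4]
opening: 0.0318
grip_force: 55.0
phi -0.001 xc -1.5 yc -3.7 h 17.0 X0 -1.5 comp 5.7 cornerx -16.7 cornery 25.8 F' -0.1 15.7 2.5 [0.525  0.1728 0.0299]
```

```bash
python3 -m inch '{"offset":[[0,0,-0.04],[0,0,-0.04],[0,0.08,-0.04],[0,0.15,-0.04],[0,0.15,-0.04]],"twist":[0,0,0,0,0]}' && python3 st.py
```

```text
clock: 18.58
ee_pos: [0.5249, 0.1738, 0.0295]
eef_rot: [-2.125, -2.308, -0.001]
ft_force: [-1.0, 13.0, 3.5]
opening: 0.032
grip_force: 55.0
phi -0.001 xc -1.5 yc -2.7 h 16.6 X0 -1.4 comp 4.7 cornerx -16.7 cornery 26.8 F' -0.2 13.6 3.8 [0.5249 0.1738 0.0295]
```

```bash
python3 -m inch '{"offset":[[0,0.1,0],[-0.01,0.2,0],[-0.01,0.25,0],[-0.01,0.25,0]],"twist":[0,0,0,0]}' && python3 st.py
```

```text
clock: 19.27
ee_pos: [0.5248, 0.1754, 0.0295]
eef_rot: [-2.125, -2.309, 0.001]
ft_force: [-1.3, 8.3, 3.4]
opening: 0.0318
grip_force: 55.0
phi -0.002 xc -1.5 yc -1.1 h 16.6 X0 -1.4 comp 3.1 cornerx -16.7 cornery 28.3 F' -0.0 9.0 3.5 [0.5248 0.1754 0.0295]
```

```bash
python3 -m inch '{"offset":[[0,0.07,0],[-0.01,0.14,0],[-0.01,0.14,0],[-0.01,0.14,0]],"twist":[0,0,0,0]}' && python3 st.py
```

```text
clock: 19.98
ee_pos: [0.5247, 0.1763, 0.0294]
eef_rot: [-2.125, -2.31, 0.001]
ft_force: [-1.3, 6.9, 3.5]
opening: 0.032
grip_force: 55.0
phi -0.002 xc -1.5 yc -0.2 h 16.5 X0 -1.5 comp 2.2 cornerx -16.8 cornery 29.2 F' 0.1 6.7 3.8 [0.5247 0.1763 0.0294]
```

```bash
python3 -m inch '{"offset":[[0,0.05,0],[0,0.05,0],[0,0.05,0]],"twist":[0,0,0]}' - 5 && python3 -m inch '{"offset":[[0,0.05,0],[0,0.05,0],[0,0.05,0],[0,0.05,0]],"twist":[0,0,0,0]}' -0.2 && python3 -m inch '{"offset":[[0,0,3],[0,0,8],[0,0,13],[0,-2,15],[0,-4,15]],"twist":[0,0,0,0,0]}' && python3 - <<'E'
from h import *
f=r.grab_frame("wrist"); save(f,"w6.png",(180,20,480,320),2); P=cloud(f); hsv=cv2.cvtColor(f["img"],cv2.COLOR_RGB2HSV); H,S,V=[hsv[...,i].astype(int) for i in range(3)]
th=np.radians(4.65); e=np.array([np.cos(th),np.sin(th)]); d=np.array([-e[1],e[0]]); q=P[...,:2]-[.526,.179]; a,b=q@e,q@d; Z=P[...,2]
c=(abs(a)<.025)&(abs(b)<.04)&(((H>45)&(H<72)&(S>150)&(Z>.035)&(Z<.062))); t=c&(Z>.055)
print('can green y',np.percentile(b[c],[1,99]).round(4),'x',np.percentile(a[c],[1,50,99]).round(4),'top z',np.percentile(Z[c],98).round(4))
for lo in (-.028,-.018,-.008,.002):
    k=c&(b>lo)&(b<lo+.01); print(lo,np.percentile(Z[k],[95]).round(4),np.median(a[k]).round(4)) if k.sum()>20 else print(lo,k.sum())
E
```

```text
clock: 20.55
ee_pos: [0.5248, 0.1759, 0.0293]
eef_rot: [-2.125, -2.311, 0.003]
ft_force: [-2.6, 5.2, 5.5]
opening: 0.0327
grip_force: 5.0
clock: 21.05
ee_pos: [0.5264, 0.176, 0.0293]
eef_rot: [-2.126, -2.313, 0.001]
ft_force: [-0.3, 0.8, 0.3]
opening: 0.053
grip_force: 0.0
clock: 21.68
ee_pos: [0.5278, 0.1357, 0.1811]
eef_rot: [2.124, 2.312, 0.005]
ft_force: [0.1, 0.1, -0.6]
opening: 0.0529
grip_force: 0.0
can green y [-0.0286  0.009 ] x [-0.0154 -0.0009  0.0128] top z 0.059
-0.028 [0.0588] -0.0009
-0.018 [0.0587] -0.0009
-0.008 [0.0588] -0.0001
0.002 [0.0589] -0.0002
```

View pics/w6.png

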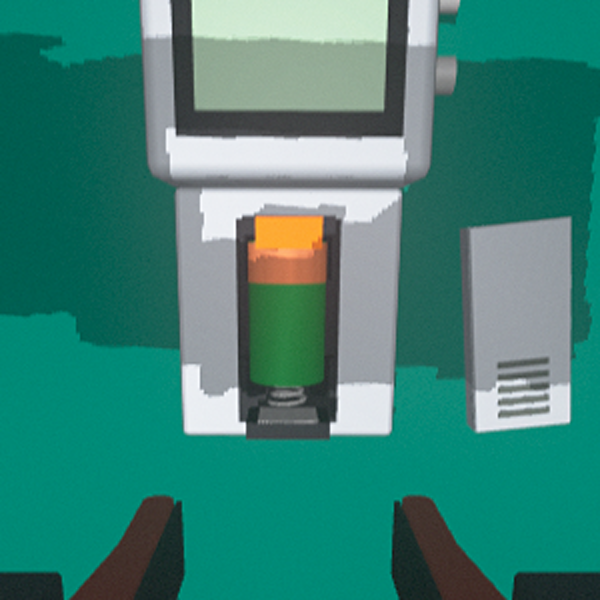

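The cell lies flat under the lip at crop (288,250), straight in the holder and against the spring at (288,395). It is level to within 0.2 mm and the gripper is clear, so I'll hand it in.

```bash
python3 -m inch '{"offset":[[0,0,0],[0,0,0],[0,0,0]],"twist":[0,0,0]}' && python3 -c "
from cell import r
print(r.hand_in())"
```

```text
clock: 22.1
ee_pos: [0.526, 0.1365, 0.1786]
eef_rot: [-2.125, -2.312, 0.002]
ft_force: [-0.1, 0.2, 0.1]
opening: 0.0531
grip_force: 0.0
the job is handed in; nothing more can be done
None
```

The green cell is seated level under the orange lip with its flat end against the spring, released, and the job is handed in at about 22 s; I swung the button in under the lip from the side and then lowered the cell, because moves can't tilt it, and sensed force stayed near 16 N (no verdict was returned).

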